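# Clear the lamp case, try its lid, free the catch and hold the lid up

### The arm

A 6-joint arm with a two-finger parallel gripper is mounted at the origin on a cart in front of the work surface, level with it; the furniture and walls round the work are solid. World frame = base frame: x ahead of the robot, y to its left, z up, the work surface at z = 0. Lengths are in m, angles in rad, forces in N, time in s.
With the tool pointing down it reaches from about 0.425 to 0.95 m from the base axis. Payload 3.5 kg.
Tool frame: the origin (TCP) lies at the very end of the fingers, on their centre line; the grasp point (between the pads) lies 19 mm behind it; z points along the fingers, y is the line along which they close (so a half turn about z gives the same grasp; the last joint's range is limited). The gripper opens to 85 mm and grips with 20 to 120 N. Pads are 22 mm wide; open, the fingers measure 114 mm over their backs; the gripper's body (76 mm by 85 mm) begins 54 mm behind the grasp point. The pads swing forward as they close: fully open they stand 13 mm farther back than shut.
Start: joints at [-1.453, 0.286, 1.577, -0, 1.279, -0.15], TCP at [0.179, -0.651, 0.231] pointing down, gripper open.
Joint ranges: [-2.77, 2.77], [-0.9, 2.22], [0.21, 2.48], [-1.53, 4.67], [0.24, 2.81], [-2.84, 2.84]. Speed limits (rad/s): [2.79, 2.79, 3.14, 3.14, 3.14, 3.14].

### API

Orientations are given as a unit quaternion [x, y, z, w].
In Python, from plant import get_state, read_camera, sign_off, recognise gives the robot as it stands.
- The arm moves only by the tool arm_command, never from a script. Its argument "steps" is a list of rows, each an object with "translation": the shift along the tool's x, y, z scaled (see below), a list of three; "twist": the turn, a rotation vector about the tool's x, y, z scaled (see below), a list of three; "fingers": the opening, from -1 (shut) to 1 (fully open). In form: [{"translation": [x, y, z], "twist": [rx, ry, rz], "fingers": fingers}, ...]. A call has 1 to 5 rows; each row is the pose to reach, as a shift and turn from the pose commanded when the call began, along the tool's axes at that moment; what a row does not reach only later rows make up. The controller multiplies each number of a shift by 75 cm and each number of a turn by 60 degrees. A row lasts 1/8 s, in which the tool goes at most 62.5 mm and 10.7 degrees, less where a joint would pass 70% of its speed; a pose out of reach is approached as far as the arm can. A call with a number of a shift or a turn outside -1 to 1 is refused whole. A call with a gripper value outside its range is refused whole. The fingers move at their own pace and stop on an object; "grip_force" is the grip in N (left out, the last holds). Time passes only in rows, so rows that repeat a pose let the fingers close. It gives the time, the measured TCP pose, the force, the opening and the grip force at its end, in the units of the state.
- get_state(): the state, without advancing time (a new reading comes with each control period).
- read_camera(name): name is "scene" or "side" or "wrist"; returns a dict with "pixels" (420x560x3 uint8, red, green, blue), "K" (3x3 intrinsics, pixels), "R" (3x3) and "t" (3): a world point X has camera coordinates R X + t; the wrist camera has in their place "T_tool_cam" (4x4, takes a point from camera to tool coordinates, whose origin is the TCP and whose axes are the flange's). Camera axes: x right, y down, z forward; pixel columns grow to the right and rows downward; lengths in m; the calibration is good to about 2 mm. A picture is of the moment at which its call begins: read the wrist's pose just before it. There is no depth.
- sign_off(): hands the job in; it is judged then, once.
Trained networks look in a picture, given as the dict that the camera call returned (one of the last four; its "shot" number tells which), for a name from the list of things; names that differ only in an ending like _2 or _b are one class to them, and where a whole thing is asked for, a point or a joint stands for the part that bears it (a point fixed in the world has none). Each returns a list of dicts, best first, with "conf" (0 to 1); they miss things now and then, are a little off and sometimes report something else, mostly with a low value. They report only what shows in the picture. A call takes as long as a camera call. They do not tell look-alikes from the thing itself.
- recognise(picture, query): "point" ([row, column] in pixels, amid what is visible of it).
The state is a dict: "time": time; "qpos": joint angles; "dq": joint speeds; "joint_efforts": joint torques, N m; "eef_pos": TCP position; "tcp_rot": TCP orientation; "contact_force": force on the tool from outside, world axes, zero at the start; "wrist_torque": the same for the moment, N m; "opening": opening from 0.0 (shut) to 1.0 (fully open); "finger_force": force on a finger pad.
Only numpy, scipy, OpenCV 4.12 (cv2) and the standard library are available. Lean on these libraries where they do the work, as an engineer would, in place of code of your own. Each camera call takes 0.05 s, during which the arm holds its last target. There are 200 camera calls.

### The job

I need both hands inside the wooden lamp case: move the two graphite-tube boxes from its lid onto the single box standing on the bench, so that all three make one square, upright column. Then, before touching the wing catch, gently tug the lid upward by its bar pull to find out whether the catch still holds it; if it does, turn the catch clockwise as far as it goes. Raise the lid by the pull to about 60 degrees and finish still holding it there by the pull, never letting the lid drop and leaving everything else on the bench in its place.

Things in the scene. Friction and masses are not known exactly. Their poses are not given: they have to be found in the camera images.
- lamp_case: wooden lamp case standing on the bench (fixed; the flat clasp on its front is undone and does nothing), 208 deep (its x) x 300 wide (its y) x 72 high with its lid shut. Origin: centre of its underside. Axes: -x to the front (lid opens here), +x to the hinge, z up. The flat lid top is 72 above the origin; the hinge line runs along y at x=+101, z=63
- lamp_case_lid (a joint): lid of the lamp case, in rad: 0 shut, grows as the front edge rises (60 degrees = 1.05; 1.57 upright). It turns freely and falls shut by its own weight when let go; lifting it at the pull takes about 4 N. While the catch holds, it gives only about 0.01 to 0.03 rad
- lid_pull: brass bar pull on the lid: round bar 11 thick and 80 long along the case's y, its axis 30 above the lid top on a post at each end. Origin: on the lid top below the middle of the bar; with the lid shut at x=-65, y=-50, z=72 in the case frame (166 in front of the hinge line). Axes turn with the lid, z out of the lid; the bar may roll in the grip as the lid rises
- pull_grip (a point): middle of the bar of the pull, on its axis, 30 above the lid top
- catch_grip (a point): point to grip on the brass quarter-turn wing catch of the lid: on its axis, 22 above the lid top; with the lid shut at x=-65, y=+60, z=94 in the case frame. Wing 46 long x 10 thick, from 10 to 32 above the lid top, its long side along this point's x, which turns with the wing; z out of the lid
- catch (a joint): turn of the wing catch, rad, clockwise from above: 0 wing pointing to the front, 1.55 at its stop, wing along the front edge. Stays where left (friction 0.06 N m). Starts part-turned at 0.45 to 0.95, where the tongue may or may not still be under the strike plate (its depth differs from case to case): only a tug on the lid tells. Beyond 1.4 always free
- tongue_bar: steel tongue of the catch below the lid, hidden in the shut case, 36 x 10 x 4; turns with the wing and may hook under the strike plate inside the front wall. Origin: on the catch's axis at the lid top
- box_a: closed plastic box of graphite tubes, blue below and white above, 56 (its x) x 90 (its y) x 34 high, 0.22 kg, standing alone on the bench: the foot of the column (stays there); a tall instrument fills the bench to its right and behind, beyond world x=0.6 and y=-0.4: keep the arm clear of it. Origin: centre of its underside, z up
- box_b: closed plastic box of graphite tubes, blue below and white above, 56 (its x) x 90 (its y) x 34 high, about 0.15 kg, lying on the case lid at the start, on the catch's side (+y). Origin: centre of its underside, z up
- box_c: closed plastic box of graphite tubes, blue below and white above, 56 (its x) x 90 (its y) x 34 high, about 0.15 kg, lying on the case lid at the start, on the pull's side (-y). Origin: centre of its underside, z up
- screwdriver: bystander, leave alone: red screwdriver 188 long. Origin: centre of its underside
- spanner: bystander, leave alone: open spanner 159 long. Origin: centre of its underside
- calculator: bystander, leave alone: calculator 118x68x14. Origin: centre of its underside
- pen_ball: bystander, leave alone: ball pen 145 long. Origin: centre of its underside
Mind the look-alikes: they are no part of the job. Leave any pink look-alike of the box_c alone.

How it is judged:
By the outcome, as a careful person would: the job done as asked, in the order asked, and still so for the second after the job is handed in, while the arm keeps its last pose, push and grip.
It also fails if it takes over 72 s, if anything falls off the work surface, if the arm or the gripper's body presses on something with over 40 N, if the wrist force passes 120 N, or if a joint passes its speed limit or range.

## Working session

There is one attempt and no reset: what is moved stays moved. The work goes in short steps, Python scripts to look and compute and a tool call to move; the robot and the scene stay as the last step left them, time stands still between calls to the robot, and variables do not carry over. Pictures are saved under pics/ and viewed, at most 10 in all, crops included, and the job is handed in when it is done.

Besides the shell and the picture viewer there is one more tool, called after "Emit:" as name([rows], argument=value, ...), one row to a line, values as JSON. arm_command: Moves the arm, as the interface text tells. Shifts and turns lie within -1 to 1; 1 stands for 75 cm of shift or 60 degrees of turn. Its arguments: {"type":"object","properties":{"steps":{"type":"array"},"grip_force":{"type":"number"}},"required":["steps"]}

```bash
ls; mkdir -p pics; cat > h.py <<'E'
import numpy as np, cv2, pickle
from plant import get_state, read_camera, recognise
E
python3 - <<'E'
from h import *
s=get_state(); print({k:np.round(v,3).tolist() for k,v in s.items()})
for n in("scene","side"):
    p=read_camera(n); cv2.imwrite(f"pics/{n}0.png",p["pixels"][:,:,::-1]); pickle.dump(p,open(f"{n}0.pkl","wb"))
    print(n,p["K"].tolist(),p["R"].round(4).tolist(),p["t"].round(4).tolist())
    for q in("lamp_case","lid_pull","catch_grip","box_a","box_b","screwdriver","spanner","calculator","pen_ball"):
        print(q,[(np.round(d["point"]).tolist(),round(d["conf"],2)) for d in recognise(p,q)][:5])
E
```

```text
pics
{'time': 0.0, 'qpos': [-1.453, 0.287, 1.578, 0.0, 1.279, -0.15], 'dq': [-0.0, 0.001, -0.0, 0.002, -0.001, -0.001], 'joint_efforts': [-0.0, -40.598, -29.263, -0.0, 0.006, 0.0], 'eef_pos': [0.179, -0.65, 0.23], 'tcp_rot': [0.991, 0.133, 0.0, -0.001], 'contact_force': [-0.109, -0.592, -0.335], 'wrist_torque': [0.026, 0.025, -0.038], 'finger_force': 0.0, 'opening': 1.002}
scene [[397.06048362268064, 0.0, 278.96541202093425], [0.0, 397.06048362268064, 210.585287583152], [0.0, 0.0, 1.0]] [[-0.5305, -0.8475, 0.015], [-0.43, 0.2538, -0.8664], [0.7305, -0.4661, -0.499]] [0.3133, 0.3462, 0.8801]
lamp_case [([250.0, 266.0], 0.67)]
lid_pull [([231.0, 291.0], 0.68)]
catch_grip [([248.0, 259.0], 0.61)]
box_a [([214.0, 309.0], 0.9), ([213.0, 278.0], 0.74), ([219.0, 409.0], 0.67), ([233.0, 331.0], 0.65), ([230.0, 232.0], 0.64)]
box_b [([214.0, 309.0], 0.9), ([213.0, 278.0], 0.74), ([219.0, 409.0], 0.67), ([233.0, 331.0], 0.65), ([230.0, 232.0], 0.64)]
screwdriver [([306.0, 140.0], 0.85)]
spanner [([314.0, 195.0], 0.62)]
calculator [([206.0, 266.0], 0.62)]
pen_ball [([255.0, 172.0], 0.68)]
side [[441.6564034054253, 0.0, 283.0771047224645], [0.0, 441.6564034054253, 208.2012346739132], [0.0, 0.0, 1.0]] [[0.9999, -0.0119, 0.0073], [-0.0025, -0.6677, -0.7444], [0.0137, 0.7443, -0.6677]] [-0.5758, 0.0878, 1.4621]
lamp_case [([215.0, 264.0], 0.59)]
lid_pull [([210.0, 253.0], 0.61)]
catch_grip []
box_a [([306.0, 258.0], 0.96), ([267.0, 260.0], 0.89), ([215.0, 288.0], 0.77), ([349.0, 235.0], 0.63), ([184.0, 287.0], 0.55)]
box_b [([306.0, 258.0], 0.96), ([267.0, 260.0], 0.89), ([215.0, 288.0], 0.77), ([349.0, 235.0], 0.63), ([184.0, 287.0], 0.55)]
screwdriver [([147.0, 263.0], 0.56)]
spanner [([188.0, 254.0], 0.66)]
calculator []
pen_ball [([170.0, 311.0], 0.54)]
```

```bash
python3 - <<'E'
from h import *
a=cv2.imread("pics/scene0.png")[150:350,80:460]; b=cv2.imread("pics/side0.png")[130:370,180:380]
cv2.imwrite("pics/sc1.png",cv2.resize(a,None,fx=2.1,fy=2.1,interpolation=2)); cv2.imwrite("pics/sd1.png",cv2.resize(b,None,fx=2.5,fy=2.5,interpolation=2))
E
```

```text
(no output)
```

View pics/sc1.png

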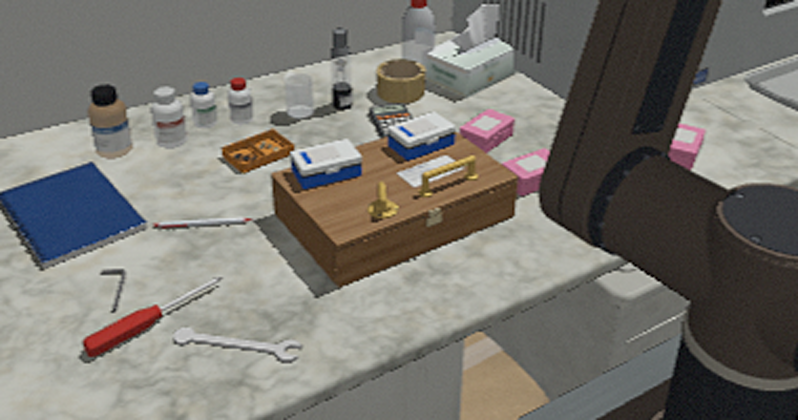

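View pics/sd1.png

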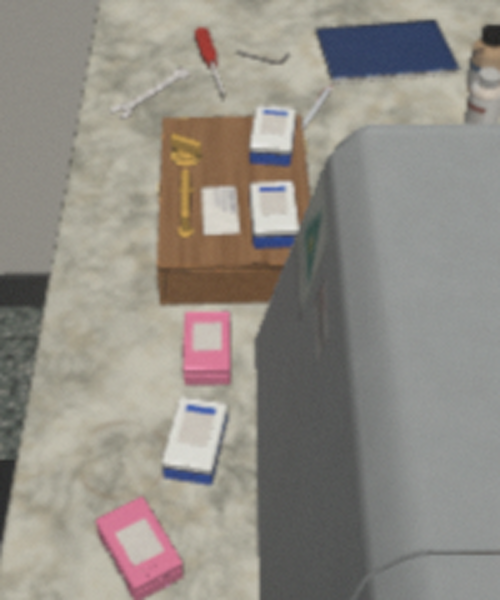

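```bash
cat >> h.py <<'E'
from scipy.spatial.transform import Rotation as Ro
def cam(p,s=None):
    """camera centre and rotation (cam->world)"""
    if "R" in p: return -p["R"].T@p["t"], p["R"].T
    T=np.eye(4); T[:3,:3]=Ro.from_quat(s["tcp_rot"]).as_matrix(); T[:3,3]=s["eef_pos"]
    M=T@np.array(p["T_tool_cam"]); return M[:3,3],M[:3,:3]
def back(p,rc,z,s=None):
    c,R=cam(p,s); rc=np.atleast_2d(rc)
    d=(R@np.linalg.inv(p["K"])@np.c_[rc[:,1],rc[:,0],np.ones(len(rc))].T).T
    return c+d*((z-c[2])/d[:,2])[:,None]
def proj(p,X,s=None):
    c,R=cam(p,s); q=(np.array(p["K"])@R.T@(np.atleast_2d(X)-c).T).T
    return q[:,[1,0]]/q[:,2:]
def rot_to(Rdes):
    s=get_state(); R0=Ro.from_quat(s["tcp_rot"])
    return (R0.inv()*Ro.from_matrix(Rdes)).as_rotvec()/np.radians(60)
def shift(target):
    s=get_state(); return Ro.from_quat(s["tcp_rot"]).inv().apply(np.array(target)-s["eef_pos"])/.75
E
python3 - <<'E'
from h import *
p=pickle.load(open("side0.pkl","rb"))
# crop px (x,y)
f=lambda x,y:[130+y/2.5,180+x/2.5]
print("box_a top",back(p,[f(182,402),f(227,404),f(212,474),f(165,467)],.034).round(3).tolist())
print("box_c",back(p,[f(252,182),f(296,182),f(298,238),f(253,237)],.106).round(3).tolist())
print("box_b",back(p,[f(255,107),f(296,109),f(293,155),f(252,153)],.106).round(3).tolist())
print("case",back(p,[f(163,117),f(159,267),f(300,117)],.072).round(3).tolist())
print("pull",back(p,[f(185,168),f(184,230)],.102).round(3).tolist(), "catch",back(p,[f(186,148)],.1).round(3).tolist())
print("pink",back(p,[f(207,347),f(140,545)],.034).round(3).tolist())
s=get_state(); w=read_camera("wrist"); cv2.imwrite("pics/w0.png",w["pixels"][:,:,::-1]); print(w["K"].tolist(),np.round(w["T_tool_cam"],4).tolist())
for b in recognise(w,"box_a"): print(b, back(w,b["point"],.034,s))
E
```

```text
box_a top [[0.487, -0.259, 0.034], [0.538, -0.262, 0.034], [0.522, -0.355, 0.034], [0.472, -0.346, 0.034]]
box_c [[0.568, 0.037, 0.106], [0.625, 0.037, 0.106], [0.624, -0.067, 0.106], [0.569, -0.065, 0.106]]
box_b [[0.574, 0.197, 0.106], [0.631, 0.192, 0.106], [0.623, 0.092, 0.106], [0.569, 0.096, 0.106]]
case [[0.442, 0.218, 0.072], [0.453, -0.082, 0.072], [0.639, 0.218, 0.072]]
pull [[0.48, 0.07, 0.102], [0.483, -0.048, 0.102]] catch [[0.48, 0.114, 0.1]]
pink [[0.513, -0.178, 0.034], [0.451, -0.439, 0.034]]
[[342.865977827693, 0.0, 279.4673563953073], [0.0, 342.865977827693, 207.23037685161688], [0.0, 0.0, 1.0]] [[-0.0001, -0.9472, -0.3207, 0.0825], [1.0, -0.0002, 0.0002, -0.0008], [-0.0002, -0.3207, 0.9472, -0.1423], [0.0, 0.0, 0.0, 1.0]]
```

View pics/w0.png

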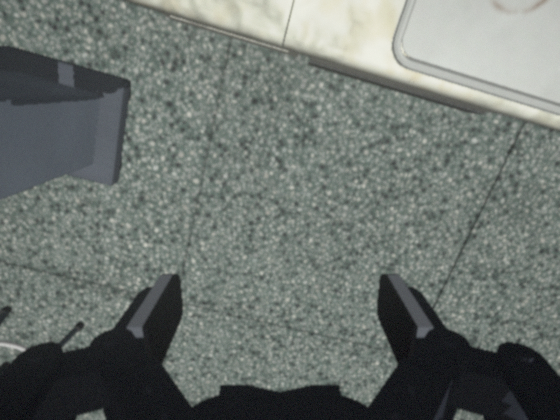

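Emit:
arm_command([
  {"translation":[0.334,-0.213,-0.093],"twist":[0,0,-0.83],"fingers":1},
  {"translation":[0.334,-0.213,-0.093],"twist":[0,0,-0.83],"fingers":1},
  {"translation":[0.334,-0.213,-0.093],"twist":[0,0,-0.83],"fingers":1},
  {"translation":[0.334,-0.213,-0.093],"twist":[0,0,-0.83],"fingers":1},
  {"translation":[0.334,-0.213,-0.093],"twist":[0,0,-0.83],"fingers":1},
])

```text
time: 1.72
eef_pos: [0.3792, -0.4289, 0.302]
tcp_rot: [0.841, 0.54, 0.0, 0.001]
contact_force: [0.5, -1.3, -0.4]
opening: 0.999
finger_force: 0.0
```

```bash
cat >> h.py <<'E'
def down(th,tilt=0):
    """tool down, tool x at world angle th (deg); tilt leans tool axis towards world -x"""
    R=np.array([[np.cos(np.radians(th)),np.sin(np.radians(th)),0],[np.sin(np.radians(th)),-np.cos(np.radians(th)),0],[0,0,-1.]])
    return Ro.from_euler("y",tilt,degrees=True).as_matrix()@R
def plan(pos,th=None,tilt=0,base=None):
    s=get_state(); r=rot_to(down(th,tilt)) if th is not None else 0
    d=shift(pos); print("shift",d.round(4).tolist(),"twist",np.round(r,4).tolist(),"dist mm",round(np.linalg.norm(d)*750,1),"now",s["eef_pos"].round(4).tolist() if hasattr(s["eef_pos"],"round") else s["eef_pos"],"t",round(s["time"],2))
E
python3 - <<'E'
from h import *
print(get_state()["qpos"])
plan([.5,-.21,.33],80)
E
```

```text
[-1.02407237e+00  1.29897729e-02  1.75430718e+00  2.03977756e-04
  1.37323931e+00 -5.94968731e-01]
shift [0.3324, 0.0251, -0.0375] twist [0.0009, 0.0005, -0.2431] dist mm 251.6 now [0.3792, -0.4289, 0.302] t 1.73
```

Emit:
arm_command([
  {"translation":[0.332,0.025,-0.037],"twist":[0,0,-0.243],"fingers":1},
  {"translation":[0.332,0.025,-0.037],"twist":[0,0,-0.243],"fingers":1},
  {"translation":[0.332,0.025,-0.037],"twist":[0,0,-0.243],"fingers":1},
  {"translation":[0.332,0.025,-0.037],"twist":[0,0,-0.243],"fingers":1},
  {"translation":[0.332,0.025,-0.037],"twist":[0,0,-0.243],"fingers":1},
])

```text
time: 2.35
eef_pos: [0.5013, -0.2091, 0.33]
tcp_rot: [0.766, 0.643, 0.001, 0.001]
contact_force: [-1.4, 0.9, -0.2]
opening: 0.998
finger_force: 0.0
```

```bash
python3 - <<'E'
from h import *
s=get_state(); w=read_camera("wrist"); pickle.dump((s,w),open("w1.pkl","wb")); cv2.imwrite("pics/w1.png",w["pixels"][:,:,::-1])
for b in recognise(w,"box_a"): print(b, back(w,b["point"],.034,s).round(3))
plan([.52,.03,.34],88)
E
```

```text
{'point': [108.0, 391.6], 'conf': 0.86} [[ 0.648 -0.17   0.034]]
{'point': [218.4, 291.8], 'conf': 0.64} [[ 0.504 -0.292  0.034]]
{'point': [301.5, 268.3], 'conf': 0.58} [[ 0.448 -0.417  0.034]]
{'point': [117.2, 284.6], 'conf': 0.56} [[ 0.517 -0.159  0.034]]
shift [0.3224, -0.0305, -0.0149] twist [0.0001, 0.0007, -0.1362] dist mm 243.2 now [0.4998, -0.2121, 0.329] t 2.45
```

View pics/w1.png

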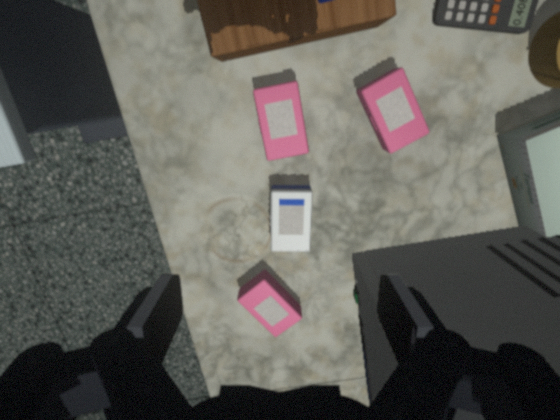

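Emit:
arm_command([
  {"translation":[0.322,-0.03,-0.015],"twist":[0,0,-0.136],"fingers":1},
  {"translation":[0.322,-0.03,-0.015],"twist":[0,0,-0.136],"fingers":1},
  {"translation":[0.322,-0.03,-0.015],"twist":[0,0,-0.136],"fingers":1},
  {"translation":[0.322,-0.03,-0.015],"twist":[0,0,-0.136],"fingers":1},
  {"translation":[0.322,-0.03,-0.015],"twist":[0,0,-0.136],"fingers":1},
])

```text
time: 3.08
eef_pos: [0.5205, 0.0304, 0.3401]
tcp_rot: [0.719, 0.695, 0.0, -0.0]
contact_force: [0.1, 0.5, 0.0]
opening: 0.999
finger_force: 0.0
```

```bash
cat >> h.py <<'E'
def tops(w,s,z,thr=200,lo=500,hi=20000):
    """white box tops at height z: world centre, yaw of long side, sizes"""
    im=w["pixels"].astype(int); m=((im.min(2)>thr)).astype(np.uint8)
    out=[]
    for c in cv2.findContours(m,cv2.RETR_EXTERNAL,cv2.CHAIN_APPROX_NONE)[0]:
        if not lo<cv2.contourArea(cv2.convexHull(c))<hi: continue
        X=back(w,c[:,0,::-1].astype(float),z,s)[:,:2]
        (cx,cy),(a,b),an=cv2.minAreaRect((X*1000).astype(np.float32))
        if a>b: a,b,an=b,a,an-90   # now an is direction of short side
        an=(an+45)%180-45
        px=c[:,0].mean(0).round()
        out.append((px[::-1].tolist(),round(cx/1e3,4),round(cy/1e3,4),round(an,1),round(a,1),round(b,1)))
    return out
def shot(name,view=False):
    s=get_state(); w=read_camera("wrist"); pickle.dump((s,w),open(name+".pkl","wb")); cv2.imwrite(f"pics/{name}.png",w["pixels"][:,:,::-1]); return s,w
E
python3 - <<'E'
from h import *
s,w=pickle.load(open("w1.pkl","rb"))
print("px white",w["pixels"][245,290],"marble",w["pixels"][220,230])
for thr in(190,205,220,230): print(thr,tops(w,s,.034,thr))
s,w=shot("w2"); print(s["eef_pos"],s["time"])
for thr in(190,210,225): print(thr,tops(w,s,.106,thr))
E
```

```text
px white [208 210 210] marble [137 138 125]
190 [([221.0, 291.0], 0.5024, -0.2978, -10.3, 49.8, 83.9)]
205 [([235.0, 296.0], 0.501, -0.3089, -10.0, 45.6, 58.2)]
220 []
230 []
[0.52049083 0.03041701 0.3401033 ] 3.075
190 [([358.0, 275.0], 0.5054, -0.2311, -10.5, 42.1, 69.7), ([189.0, 289.0], 0.5275, 0.0069, 94.5, 30.6, 35.5), ([196.0, 345.0], 0.5941, -0.0047, 2.7, 50.8, 84.4), ([64.0, 352.0], 0.5953, 0.1399, -6.2, 49.7, 53.1)]
210 [([215.0, 335.0], 0.5881, -0.0209, 2.0, 34.3, 50.7)]
225 []
```

View pics/w2.png

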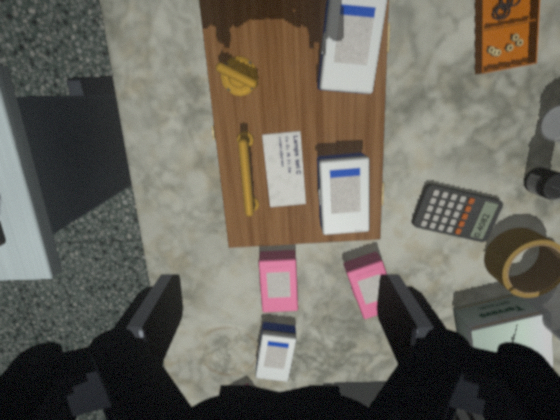

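```bash
python3 - <<'E'
from h import *
s,w=pickle.load(open("w1.pkl","rb"))
for thr in(165,178): print(thr,tops(w,s,.034,thr))
s,w=pickle.load(open("w2.pkl","rb"))
for thr in(165,178): print(thr,tops(w,s,.106,thr)); print("  A",tops(w,s,.034,thr)[:1])
c=back(w,[[247,229],[241,380],[20,202]],.072,s)[:,:2]; print("case FR,BR,F",c.round(4))
print("bar",back(w,[[137,245],[205,250]],.102+.005,s).round(4), "catch",back(w,[[73,238]],.1,s).round(4))
for q in("lid_pull","catch_grip"): print(q,[(d["point"],d["conf"],back(w,d["point"],.102,s).round(3)) for d in recognise(w,q)[:2]])
plan([.5945,-.0045,.18],92.7)
im=w["pixels"]; cv2.imwrite("pics/w2c.png",cv2.resize(im[0:260,190:400,::-1],None,fx=2.3,fy=2.3,interpolation=2))
E
```

```text
165 [([221.0, 291.0], 0.5024, -0.2979, -10.3, 52.5, 86.9)]
178 [([221.0, 291.0], 0.5019, -0.2984, -10.3, 51.7, 85.3)]
165 [([358.0, 275.0], 0.5056, -0.2314, -10.5, 44.9, 73.1), ([336.0, 524.0], 0.8492, -0.2056, 65.4, 58.8, 104.9), ([284.0, 278.0], 0.5135, -0.1157, -1.4, 27.5, 34.4), ([234.0, 20.0], 0.2023, -0.037, -0.5, 54.7, 115.8), ([196.0, 345.0], 0.5942, -0.0046, 2.8, 53.0, 86.6), ([169.0, 284.0], 0.5257, 0.0299, 3.6, 40.2, 80.9), ([162.0, 7.0], 0.2222, 0.0517, -16.6, 20.7, 95.1), ([39.0, 355.0], 0.5971, 0.1541, -6.6, 52.4, 84.6)]
  A [([358.0, 275.0], 0.5022, -0.2975, -10.5, 53.4, 87.1)]
178 [([358.0, 275.0], 0.5055, -0.2312, -10.6, 43.4, 71.4), ([337.0, 536.0], 0.857, -0.2158, 35.7, 38.8, 89.0), ([196.0, 345.0], 0.5938, -0.0046, 2.7, 51.4, 85.7), ([166.0, 282.0], 0.5256, 0.03, 4.0, 38.4, 79.6), ([44.0, 357.0], 0.5973, 0.1542, -6.6, 51.4, 84.0)]
  A [([358.0, 275.0], 0.5022, -0.2971, -10.6, 51.7, 85.0)]
case FR,BR,F [[ 0.4502 -0.0782]
 [ 0.6482 -0.0764]
 [ 0.443   0.1882]]
bar [[ 0.4843  0.0679  0.107 ]
 [ 0.4849 -0.0096  0.107 ]] catch [[0.4806 0.1329 0.1   ]]
lid_pull [([171.8, 244.2], 0.82, array([[0.48 , 0.029, 0.102]]))]
catch_grip [([73.3, 238.8], 0.63, array([[0.482, 0.132, 0.102]]))]
shift [-0.0384, 0.1004, 0.2128] twist [-0.0007, 0.0007, -0.0823] dist mm 178.8 now [0.5205, 0.0273, 0.3397] t 3.23
```

View pics/w2c.png

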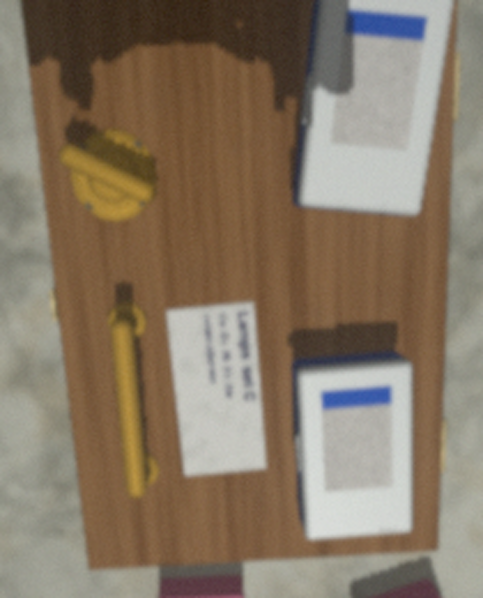

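Emit:
arm_command([
  {"translation":[-0.038,0.1,0.2],"twist":[0,0,-0.082],"fingers":1},
  {"translation":[-0.038,0.1,0.2],"twist":[0,0,-0.082],"fingers":1},
  {"translation":[-0.038,0.1,0.2],"twist":[0,0,-0.082],"fingers":1},
  {"translation":[-0.038,0.1,0.28],"twist":[0,0,-0.082],"fingers":1},
  {"translation":[-0.038,0.1,0.351],"twist":[0,0,-0.082],"fingers":1},
])

```text
time: 3.85
eef_pos: [0.5941, -0.0052, 0.0744]
tcp_rot: [0.691, 0.723, -0.0, -0.0]
contact_force: [0.5, -0.2, -0.7]
opening: 1.002
finger_force: 0.0
```

Emit:
arm_command([
  {"translation":[0,0,0],"twist":[0,0,0],"fingers":1},
])

```text
time: 3.98
eef_pos: [0.59, -0.0039, 0.0712]
tcp_rot: [0.691, 0.723, -0.004, -0.005]
contact_force: [0.3, 0.1, 1.2]
opening: 0.998
finger_force: 0.0
```

```bash
python3 - <<'E'
from h import *
plan([.594,-.0047,.076],92.7); print(get_state()["contact_force"])
E
```

```text
shift [-0.0013, 0.0052, -0.0065] twist [-0.0116, -0.0024, -0.0015] dist mm 6.3 now [0.59, -0.0039, 0.0712] t 3.98
[0.29364596 0.09617556 1.19309832]
```

Emit:
arm_command([
  {"translation":[0,0,0],"twist":[0,0,0],"fingers":1},
  {"translation":[0,0,0],"twist":[0,0,0],"fingers":-1},
  {"translation":[0,0,0],"twist":[0,0,0],"fingers":-1},
  {"translation":[0,0,0],"twist":[0,0,0],"fingers":-1},
  {"translation":[0,0,0],"twist":[0,0,0],"fingers":-1},
], grip_force=30)

```text
time: 4.6
eef_pos: [0.5963, -0.0026, 0.08]
tcp_rot: [0.689, 0.724, 0.001, 0.002]
contact_force: [-1.4, -0.9, 6.3]
opening: 0.648
finger_force: 33.4
```

Emit:
arm_command([
  {"translation":[0,0,0],"twist":[0,0,0],"fingers":-1},
  {"translation":[0,0,0],"twist":[0,0,0],"fingers":-1},
])

```text
time: 4.85
eef_pos: [0.5962, -0.0026, 0.0799]
tcp_rot: [0.69, 0.724, 0.001, 0.002]
contact_force: [-0.9, -2.2, 6.0]
opening: 0.65
finger_force: 33.4
```

Emit:
arm_command([
  {"translation":[0,0,0],"twist":[0,0,0],"fingers":0.6},
  {"translation":[0,0,0],"twist":[0,0,0],"fingers":0.6},
  {"translation":[0,0,-0.014],"twist":[0,0,0],"fingers":0.6},
  {"translation":[0,0,-0.014],"twist":[0,0,0],"fingers":-1},
  {"translation":[0,0,-0.014],"twist":[0,0,0],"fingers":-1},
])

```text
time: 5.48
eef_pos: [0.5956, -0.0022, 0.0891]
tcp_rot: [0.69, 0.724, 0.001, 0.001]
contact_force: [-0.6, 0.6, 4.3]
opening: 0.649
finger_force: 32.9
```

Emit:
arm_command([
  {"translation":[0,0,0],"twist":[0,0,0],"fingers":-1},
  {"translation":[0,0,0],"twist":[0,0,0],"fingers":-1},
])

```text
time: 5.72
eef_pos: [0.5956, -0.0022, 0.0892]
tcp_rot: [0.69, 0.724, 0.001, 0.001]
contact_force: [-0.5, 0.5, 5.9]
opening: 0.651
finger_force: 32.9
```

```bash
python3 - <<'E'
from h import *
s,w=shot("w3"); print(s["contact_force"],s["opening"],Ro.from_quat(s["tcp_rot"]).as_matrix().round(3).tolist())
for t in(160,178): print(tops(w,s,.106,t))
plan([.594,-.0047,.2],92.7); 
E
```

```text
[-0.53317728  0.46747835  5.90918804] 0.6508929108131881 [[-0.049, 0.999, 0.003], [0.999, 0.049, -0.0], [-0.0, 0.003, -1.0]]
[([407.0, 148.0], 0.5348, -0.0659, 1.3, 10.5, 15.4), ([409.0, 420.0], 0.6689, -0.0615, 62.7, 13.4, 18.0), ([366.0, 526.0], 0.7109, -0.0314, 49.5, 14.3, 53.3), ([329.0, 274.0], 0.5933, -0.0185, 2.8, 59.6, 70.4), ([190.0, 136.0], 0.5397, 0.0352, 3.6, 35.6, 71.0), ([22.0, 499.0], 0.6616, 0.1058, -5.1, 9.0, 13.7), ([35.0, 431.0], 0.6414, 0.1001, 1.7, 18.2, 22.2)]
[([325.0, 276.0], 0.5937, -0.0163, 2.4, 58.4, 65.2), ([202.0, 130.0], 0.5397, 0.0352, 3.6, 35.3, 70.8)]
shift [-0.0033, -0.0019, -0.1478] twist [0.0025, 0.0004, 0.0018] dist mm 110.9 now [0.5956, -0.0022, 0.0891] t 5.78
```

View pics/w3.png

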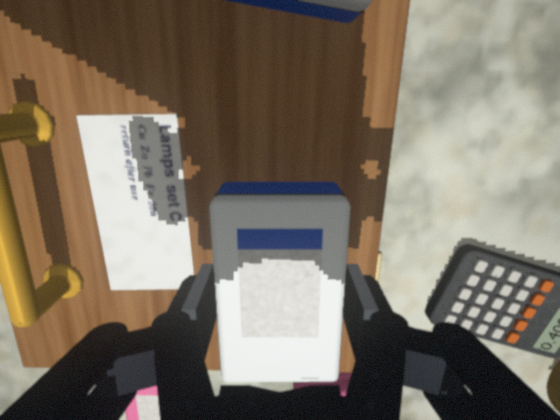

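Emit:
arm_command([
  {"translation":[0,0,-0.03],"twist":[0,0,0],"fingers":-1},
  {"translation":[0,0,-0.09],"twist":[0,0,0],"fingers":-1},
  {"translation":[0,0,-0.148],"twist":[0,0,0],"fingers":-1},
  {"translation":[0,0,-0.148],"twist":[0,0,0],"fingers":-1},
])

```text
time: 6.28
eef_pos: [0.5968, -0.0025, 0.2027]
tcp_rot: [0.69, 0.724, 0.002, 0.004]
contact_force: [0.0, 0.8, -0.9]
opening: 0.649
finger_force: 32.8
```

```bash
python3 - <<'E'
from h import *
s,w=pickle.load(open("w3.pkl","rb"))
X=back(w,[[197,280],[383,280],[290,212],[290,348]],.106,s); print(X.round(4).tolist(),s["eef_pos"])
R=Ro.from_quat(s["tcp_rot"]).as_matrix()
c=np.array([X[2:,0].mean(),X[:2,1].mean(),.072]); print("box origin in tool mm",(R.T@(c-s["eef_pos"])*1e3).round(1))
s=get_state(); print(s["contact_force"],s["opening"])
plan([.5022,-.2975,.2],79.6)
E
```

```text
[[0.5933, 0.0427, 0.106], [0.5978, -0.0481, 0.106], [0.5667, 0.0005, 0.106], [0.6239, 0.0032, 0.106]] [ 0.59559505 -0.00224188  0.08915102]
box origin in tool mm [-0.4 -0.3 17.2]
[ 0.00432507  0.78706691 -0.90431916] 0.6488316831075219
shift [-0.3867, -0.1453, 0.0031] twist [0.0081, 0.0008, 0.2201] dist mm 309.8 now [0.5968, -0.0025, 0.2027] t 6.28
```

Emit:
arm_command([
  {"translation":[-0.357,-0.281,-0.063],"twist":[0,0,0.22],"fingers":-1},
  {"translation":[-0.357,-0.281,-0.063],"twist":[0,0,0.22],"fingers":-1},
  {"translation":[-0.357,-0.281,-0.063],"twist":[0,0,0.22],"fingers":-1},
  {"translation":[-0.357,-0.281,-0.063],"twist":[0,0,0.22],"fingers":-1},
  {"translation":[-0.357,-0.281,-0.063],"twist":[0,0,0.22],"fingers":-1},
])

```text
time: 6.9
eef_pos: [0.413, -0.255, 0.239]
tcp_rot: [0.768, 0.64, -0.0, -0.002]
contact_force: [0.3, -0.0, -1.2]
opening: 0.647
finger_force: 32.9
```

Emit:
arm_command([
  {"translation":[0,0,0],"twist":[0,0,0],"fingers":-1},
  {"translation":[0,0,0],"twist":[0,0,0],"fingers":-1},
])

```text
time: 7.15
eef_pos: [0.4144, -0.2538, 0.2393]
tcp_rot: [0.769, 0.64, 0.0, -0.002]
contact_force: [-0.1, 0.9, -2.2]
opening: 0.647
finger_force: 32.9
```

```bash
python3 - <<'E'
from h import *
s,w=shot("w4"); print(s["contact_force"],s["opening"])
for t in(150,165,178): print([o for o in tops(w,s,.034,t) if o[0][1]>350],[o for o in tops(w,s,s["eef_pos"][2]+.017,t) if 200<o[0][1]<350])
plan([.5022,-.2975,.12],79.6)
E
```

```text
[-0.0608655   0.87580109 -2.15491329] 0.6470237103913513
[([227.0, 394.0], 0.5228, -0.3512, 2.5, 93.6, 241.5), ([60.0, 365.0], 0.512, -0.1596, 0.7, 34.5, 43.6), ([45.0, 518.0], 0.6527, -0.172, 19.6, 33.8, 42.8), ([58.0, 413.0], 0.5611, -0.1757, -1.1, 64.0, 125.9)] [([331.0, 282.0], 0.4132, -0.2706, -10.6, 58.0, 69.7), ([133.0, 278.0], 0.4264, -0.19, 125.6, 36.8, 66.6), ([5.0, 332.0], 0.4514, -0.1511, 79.5, 6.3, 15.4)]
[([200.0, 370.0], 0.5014, -0.3015, -10.7, 54.6, 96.5), ([60.0, 365.0], 0.5121, -0.1596, 1.0, 33.4, 42.5), ([45.0, 519.0], 0.6527, -0.1721, 20.0, 32.7, 41.8)] [([325.0, 278.0], 0.4125, -0.2672, -10.5, 54.7, 63.3), ([136.0, 285.0], 0.4304, -0.1899, 133.0, 28.9, 50.9)]
[([198.0, 371.0], 0.5019, -0.2979, -10.4, 53.3, 86.9), ([61.0, 365.0], 0.5121, -0.1595, 0.7, 32.6, 41.4)] [([324.0, 278.0], 0.4118, -0.267, -10.3, 52.8, 62.2)]
shift [-0.0374, 0.1255, 0.1589] twist [-0.0023, -0.0021, 0.0006] dist mm 154.4 now [0.4149, -0.2533, 0.2394] t 7.2
```

View pics/w4.png

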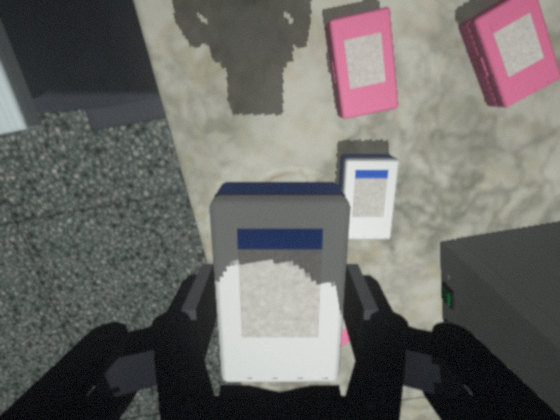

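Emit:
arm_command([
  {"translation":[-0.037,0.125,0.1],"twist":[0,0,0],"fingers":-1},
  {"translation":[-0.037,0.125,0.1],"twist":[0,0,0],"fingers":-1},
  {"translation":[-0.037,0.125,0.15],"twist":[0,0,0],"fingers":-1},
  {"translation":[-0.037,0.125,0.2],"twist":[0,0,0],"fingers":-1},
  {"translation":[-0.037,0.125,0.2],"twist":[0,0,0],"fingers":-1},
])

```text
time: 7.82
eef_pos: [0.5006, -0.2946, 0.0862]
tcp_rot: [0.767, 0.641, -0.001, -0.005]
contact_force: [0.2, 0.6, -1.5]
opening: 0.646
finger_force: 33.1
```

Emit:
arm_command([
  {"translation":[0,0,0],"twist":[0,0,0],"fingers":-1},
  {"translation":[0,0,0],"twist":[0,0,0],"fingers":-1},
])

```text
time: 8.07
eef_pos: [0.5038, -0.2993, 0.0938]
tcp_rot: [0.768, 0.64, 0.0, 0.002]
contact_force: [-0.3, -0.1, -1.3]
opening: 0.644
finger_force: 33.2
```

```bash
python3 - <<'E'
from h import *
plan([.5022,-.2975,.054],79.6);print(get_state()["contact_force"])
E
```

```text
shift [0.002, -0.0028, 0.053] twist [0.0036, 0.0021, 0.0008] dist mm 39.8 now [0.5038, -0.2993, 0.0938] t 8.07
[-0.27005973 -0.08800939 -1.26291328]
```

Emit:
arm_command([
  {"translation":[0,0,0.01],"twist":[0,0,0],"fingers":-1},
  {"translation":[0,0,0.02],"twist":[0,0,0],"fingers":-1},
  {"translation":[0,0,0.03],"twist":[0,0,0],"fingers":-1},
  {"translation":[0,0,0.035],"twist":[0,0,0],"fingers":-1},
  {"translation":[0,0,0.035],"twist":[0,0,0],"fingers":-1},
])

```text
time: 8.7
eef_pos: [0.502, -0.2984, 0.0643]
tcp_rot: [0.768, 0.64, -0.0, -0.001]
contact_force: [0.2, -0.9, -1.9]
opening: 0.648
finger_force: 33.2
```

```bash
python3 - <<'E'
from h import *
plan([.5022,-.2975,.0515],79.6);print(get_state()["contact_force"])
E
```

```text
shift [0.0013, 0.0, 0.0171] twist [-0.001, -0.0006, -0.0001] dist mm 12.9 now [0.502, -0.2984, 0.0643] t 8.7
[ 0.15864697 -0.85114733 -1.92484312]
```

Emit:
arm_command([
  {"translation":[0.001,0,0.01],"twist":[0,0,0],"fingers":-1},
  {"translation":[0.001,0,0.016],"twist":[0,0,0],"fingers":-1},
  {"translation":[0.001,0,0.018],"twist":[0,0,0],"fingers":-1},
  {"translation":[0.001,0,0.018],"twist":[0,0,0],"fingers":-1},
])

```text
time: 9.2
eef_pos: [0.5026, -0.298, 0.0515]
tcp_rot: [0.768, 0.64, 0.0, 0.0]
contact_force: [0.3, -0.3, -0.9]
opening: 0.648
finger_force: 33.2
```

```bash
python3 - <<'E'
from h import *
plan([.5022,-.2975,.0515],79.6);print(get_state()["contact_force"])
E
```

```text
shift [0.0006, -0.0006, 0.0] twist [0.0003, 0.0002, 0.0001] dist mm 0.6 now [0.5026, -0.298, 0.0515] t 9.2
[ 0.26224233 -0.32718948 -0.88369901]
```

Emit:
arm_command([
  {"translation":[0,0,0.003],"twist":[0,0,0],"fingers":-1},
  {"translation":[0,0,0.003],"twist":[0,0,0],"fingers":0.5},
  {"translation":[0,0,0.003],"twist":[0,0,0],"fingers":0.6},
  {"translation":[0,0,0.003],"twist":[0,0,0],"fingers":0.7},
  {"translation":[0,0,-0.03],"twist":[0,0,0],"fingers":0.8},
])

```text
time: 9.82
eef_pos: [0.5009, -0.2966, 0.0718]
tcp_rot: [0.768, 0.64, -0.0, -0.003]
contact_force: [-0.8, -0.7, -0.5]
opening: 0.9
finger_force: 0.0
```

Emit:
arm_command([
  {"translation":[0,0,-0.05],"twist":[0,0,0],"fingers":1},
  {"translation":[0.12,0,-0.12],"twist":[0,0,0],"fingers":1},
  {"translation":[0.12,0,-0.2],"twist":[0,0,0],"fingers":1},
  {"translation":[0.12,0,-0.2],"twist":[0,0,0],"fingers":1},
  {"translation":[0.12,0,-0.2],"twist":[0,0,0],"fingers":1},
])

```text
time: 10.45
eef_pos: [0.5201, -0.2094, 0.2267]
tcp_rot: [0.768, 0.641, 0.001, 0.003]
contact_force: [-0.6, 0.3, -0.9]
opening: 1.002
finger_force: 0.0
```

```bash
python3 - <<'E'
from h import *
s,w=shot("w5"); print(s["eef_pos"])
for t in(165,178): print(tops(w,s,.068,t))
print("A at", proj(w,[[.5022,-.2975,.034]],s))
im=w["pixels"]; cv2.imwrite("pics/w5c.png",cv2.resize(im[150:420,150:450,::-1],None,fx=2.2,fy=2.2,interpolation=2))
plan([.58,.12,.3],83.4)
E
```

```text
[ 0.52005754 -0.20944668  0.22672685]
[([274.0, 278.0], 0.5022, -0.2997, -10.5, 52.1, 85.8)]
[([274.0, 278.0], 0.5022, -0.2996, -10.6, 50.6, 83.6)]
A at [[258.67894721 277.18630855]]
shift [0.4466, 0.0013, -0.1013] twist [0.0012, 0.0008, -0.0626] dist mm 343.5 now [0.5189, -0.2094, 0.2243] t 10.5
```

View pics/w5c.png

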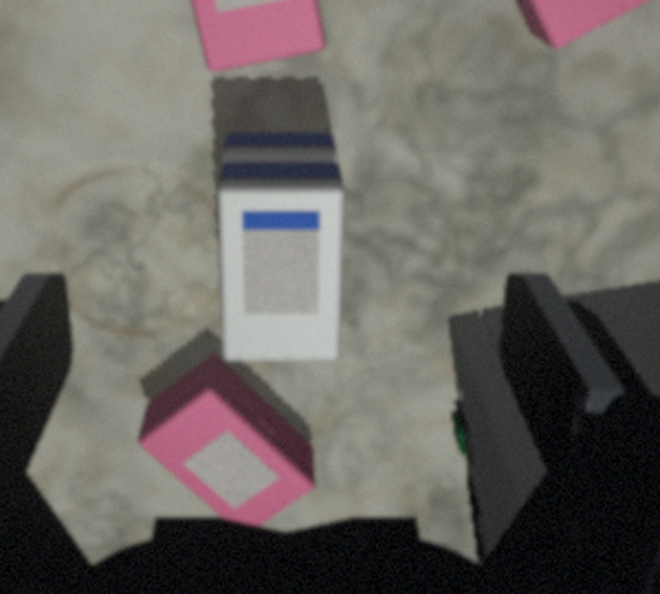

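Emit:
arm_command([
  {"translation":[0.4,0,-0.1],"twist":[0,0,-0.063],"fingers":1},
  {"translation":[0.4,0,-0.1],"twist":[0,0,-0.063],"fingers":1},
  {"translation":[0.4,0,-0.1],"twist":[0,0,-0.063],"fingers":1},
  {"translation":[0.4,0,-0.1],"twist":[0,0,-0.063],"fingers":1},
  {"translation":[0.4,0,-0.1],"twist":[0,0,-0.063],"fingers":1},
])

```text
time: 11.12
eef_pos: [0.5724, 0.0868, 0.2964]
tcp_rot: [0.747, 0.665, -0.002, -0.001]
contact_force: [0.4, -0.1, 0.3]
opening: 0.997
finger_force: 0.0
```

Emit:
arm_command([
  {"translation":[0.05,0,0],"twist":[0,0,0],"fingers":1},
  {"translation":[0.05,0,0],"twist":[0,0,0],"fingers":1},
  {"translation":[0.05,0,0],"twist":[0,0,0],"fingers":1},
])

```text
time: 11.5
eef_pos: [0.5767, 0.1219, 0.2966]
tcp_rot: [0.747, 0.665, -0.002, -0.001]
contact_force: [-0.1, -0.7, -0.9]
opening: 1.005
finger_force: 0.0
```

```bash
python3 - <<'E'
from h import *
s,w=shot("w6"); print(s["eef_pos"])
for t in(165,178): print(tops(w,s,.106,t))
plan([.597,.154,.0855],83.4)
E
```

```text
[0.57667655 0.12185524 0.29658842]
[([328.0, 7.0], 0.2476, -0.0158, -21.4, 30.1, 99.6), ([256.0, 247.0], 0.5315, 0.0397, 3.7, 39.8, 80.3), ([140.0, 298.0], 0.5974, 0.1559, -6.4, 53.4, 86.9)]
[([255.0, 249.0], 0.5315, 0.0399, 3.4, 38.5, 79.4), ([140.0, 298.0], 0.5975, 0.1559, -6.7, 52.5, 84.9)]
shift [0.0465, 0.0225, 0.282] twist [-0.0028, 0.001, -0.0018] dist mm 215.0 now [0.5768, 0.1215, 0.2971] t 11.55
```

Emit:
arm_command([
  {"translation":[0.049,0.023,0.08],"twist":[0,0,0],"fingers":1},
  {"translation":[0.049,0.023,0.16],"twist":[0,0,0],"fingers":1},
  {"translation":[0.049,0.023,0.22],"twist":[0,0,0],"fingers":1},
  {"translation":[0.049,0.023,0.26],"twist":[0,0,0],"fingers":1},
  {"translation":[0.049,0.023,0.282],"twist":[0,0,0],"fingers":1},
])

```text
time: 12.18
eef_pos: [0.5973, 0.1557, 0.0847]
tcp_rot: [0.747, 0.664, -0.002, -0.001]
contact_force: [-1.6, 0.0, -0.6]
opening: 0.998
finger_force: 0.0
```

Emit:
arm_command([
  {"translation":[0,0,0],"twist":[0,0,0],"fingers":1},
  {"translation":[0,0,0],"twist":[0,0,0],"fingers":1},
  {"translation":[0,0,0],"twist":[0,0,0],"fingers":-1},
  {"translation":[0,0,0],"twist":[0,0,0],"fingers":-1},
  {"translation":[0,0,0],"twist":[0,0,0],"fingers":-1},
])

```text
time: 12.8
eef_pos: [0.5995, 0.1576, 0.0892]
tcp_rot: [0.747, 0.665, 0.001, 0.001]
contact_force: [-1.1, -0.4, 5.7]
opening: 0.647
finger_force: 33.6
```

Emit:
arm_command([
  {"translation":[0,0,0],"twist":[0,0,0],"fingers":-1},
  {"translation":[0,0,0],"twist":[0,0,0],"fingers":-1},
])

```text
time: 13.05
eef_pos: [0.5995, 0.1576, 0.0892]
tcp_rot: [0.747, 0.665, 0.001, 0.001]
contact_force: [-1.0, -0.2, 5.7]
opening: 0.646
finger_force: 33.6
```

```bash
python3 - <<'E'
from h import *
s,w=shot("w7"); print(s["contact_force"],s["opening"])
# compare with w3: top box edges along centre column/row
_,v=pickle.load(open("w3.pkl","rb"))
for n,p in(("w3",v),("w7",w)):
    g=p["pixels"].astype(int).sum(2)//3
    print(n,"rows",g[180:210:3,280].tolist(),g[374:396:3,280].tolist(),"cols",g[300,202:224:3].tolist(),g[300,338:360:3].tolist())
X=back(w,[[197,280],[383,280]],.106,s); print(X.round(4).tolist())
plan([.597,.157,.21],83.4)
E
```

```text
[-0.96972362 -0.15834927  5.70779589] 0.6464408667860805
w3 rows [63, 54, 50, 50, 53, 83, 104, 113, 122, 122] [238, 239, 230, 173, 168, 166, 64, 27] cols [53, 52, 55, 54, 65, 196, 235, 240] [239, 217, 76, 44, 49, 48, 44, 47]
w7 rows [64, 48, 58, 58, 54, 98, 109, 117, 121, 126] [239, 239, 213, 113, 112, 107, 51, 31] cols [48, 47, 43, 50, 59, 192, 234, 240] [242, 167, 64, 49, 44, 41, 45, 49]
[[0.6044, 0.2023, 0.106], [0.594, 0.112, 0.106]]
shift [-0.0011, -0.0028, -0.1611] twist [0.0021, -0.0004, -0.0001] dist mm 120.9 now [0.5995, 0.1576, 0.0892] t 13.1
```

Emit:
arm_command([
  {"translation":[0,0,-0.03],"twist":[0,0,0],"fingers":-1},
  {"translation":[0,0,-0.09],"twist":[0,0,0],"fingers":-1},
  {"translation":[0,0,-0.16],"twist":[0,0,0],"fingers":-1},
  {"translation":[-0.05,0,-0.16],"twist":[0,0,0],"fingers":-1},
  {"translation":[-0.1,-0.01,-0.16],"twist":[0,0,0.01],"fingers":-1},
])

```text
time: 13.72
eef_pos: [0.5825, 0.0833, 0.2079]
tcp_rot: [0.75, 0.662, 0.0, 0.001]
contact_force: [1.4, -1.4, -0.7]
opening: 0.647
finger_force: 32.8
```

Emit:
arm_command([
  {"translation":[-0.38,-0.04,0],"twist":[0,0,0.05],"fingers":-1},
  {"translation":[-0.38,-0.04,0],"twist":[0,0,0.05],"fingers":-1},
  {"translation":[-0.38,-0.04,0],"twist":[0,0,0.05],"fingers":-1},
  {"translation":[-0.38,-0.04,0],"twist":[0,0,0.05],"fingers":-1},
  {"translation":[-0.38,-0.04,0],"twist":[0,0,0.05],"fingers":-1},
])

```text
time: 14.35
eef_pos: [0.5156, -0.1975, 0.2068]
tcp_rot: [0.768, 0.64, -0.0, -0.0]
contact_force: [0.4, 0.1, -0.9]
opening: 0.644
finger_force: 32.9
```

```bash
python3 - <<'E'
from h import *
plan([.5024,-.298,.125],79.6);print(get_state()["contact_force"],get_state()["opening"])
E
```

```text
shift [-0.135, 0.0069, 0.109] twist [-0.0009, -0.0, 0.001] dist mm 130.2 now [0.5156, -0.1975, 0.2068] t 14.35
[ 0.4039129   0.11730391 -0.91367344] 0.6436446601170166
```

Emit:
arm_command([
  {"translation":[-0.07,0.003,0.02],"twist":[0,0,0],"fingers":-1},
  {"translation":[-0.12,0.006,0.05],"twist":[0,0,0],"fingers":-1},
  {"translation":[-0.135,0.007,0.08],"twist":[0,0,0],"fingers":-1},
  {"translation":[-0.135,0.007,0.1],"twist":[0,0,0],"fingers":-1},
  {"translation":[-0.135,0.007,0.109],"twist":[0,0,0],"fingers":-1},
])

```text
time: 14.98
eef_pos: [0.5035, -0.2946, 0.1242]
tcp_rot: [0.767, 0.642, -0.0, -0.001]
contact_force: [1.0, 0.1, -0.2]
opening: 0.648
finger_force: 32.8
```

Emit:
arm_command([
  {"translation":[0,0,0],"twist":[0,0,0],"fingers":-1},
  {"translation":[0,0,0.01],"twist":[0,0,0],"fingers":-1},
  {"translation":[0,0,0.02],"twist":[0,0,0],"fingers":-1},
  {"translation":[0,0,0.03],"twist":[0,0,0],"fingers":-1},
  {"translation":[0,0,0.035],"twist":[0,0,0],"fingers":-1},
])

```text
time: 15.6
eef_pos: [0.5038, -0.2954, 0.0987]
tcp_rot: [0.767, 0.641, -0.0, -0.001]
contact_force: [-0.1, -0.0, -1.1]
opening: 0.647
finger_force: 32.9
```

```bash
python3 - <<'E'
from h import *
plan([.5026,-.298,.0855],79.6);print(get_state()["contact_force"],get_state()["opening"])
E
```

```text
shift [-0.0037, -0.001, 0.0176] twist [-0.0009, -0.0005, 0.0031] dist mm 13.5 now [0.5038, -0.2954, 0.0987] t 15.6
[-0.05668618 -0.04102879 -1.13808169] 0.6468306384375985
```

Emit:
arm_command([
  {"translation":[-0.0037,-0.001,0.003],"twist":[0,0,0.003],"fingers":-1},
  {"translation":[-0.0037,-0.001,0.01],"twist":[0,0,0.003],"fingers":-1},
  {"translation":[-0.0037,-0.001,0.015],"twist":[0,0,0.003],"fingers":-1},
  {"translation":[-0.0037,-0.001,0.0185],"twist":[0,0,0.003],"fingers":-1},
  {"translation":[-0.0037,-0.001,0.0185],"twist":[0,0,0.003],"fingers":-1},
])

```text
time: 16.23
eef_pos: [0.5029, -0.2984, 0.0857]
tcp_rot: [0.768, 0.64, 0.0, 0.0]
contact_force: [-0.7, 0.5, -1.4]
opening: 0.648
finger_force: 32.9
```

```bash
python3 - <<'E'
from h import *
plan([.5026,-.298,.0855],79.6);print(get_state()["contact_force"],get_state()["opening"])
E
```

```text
shift [0.0004, -0.0005, 0.0002] twist [0.0001, 0.0001, 0.0001] dist mm 0.5 now [0.5029, -0.2984, 0.0857] t 16.23
[-0.66574966  0.4954502  -1.35198093] 0.6482966839926446
```

Emit:
arm_command([
  {"translation":[0,0,0.0035],"twist":[0,0,0],"fingers":-1},
  {"translation":[0,0,0.0035],"twist":[0,0,0],"fingers":0.5},
  {"translation":[0,0,0.0035],"twist":[0,0,0],"fingers":0.6},
  {"translation":[0,0,0.0035],"twist":[0,0,0],"fingers":0.7},
  {"translation":[0,0,-0.03],"twist":[0,0,0],"fingers":0.8},
])

```text
time: 16.85
eef_pos: [0.5013, -0.297, 0.1057]
tcp_rot: [0.768, 0.64, -0.0, -0.003]
contact_force: [0.6, 0.1, -0.4]
opening: 0.901
finger_force: 0.0
```

Emit:
arm_command([
  {"translation":[0,0,-0.05],"twist":[0,0,0],"fingers":1},
  {"translation":[0.05,0,-0.12],"twist":[0,0,0],"fingers":1},
  {"translation":[0.12,0,-0.17],"twist":[0,0,0],"fingers":1},
  {"translation":[0.16,0,-0.2],"twist":[0,0,0],"fingers":1},
  {"translation":[0.16,0,-0.2],"twist":[0,0,0],"fingers":1},
])

```text
time: 17.48
eef_pos: [0.5259, -0.179, 0.2611]
tcp_rot: [0.767, 0.641, 0.001, 0.003]
contact_force: [0.3, -0.6, -1.0]
opening: 1.002
finger_force: 0.0
```

```bash
python3 - <<'E'
from h import *
s,w=shot("w8"); print(s["eef_pos"],s["contact_force"])
for t in(165,178): print([o for o in tops(w,s,.102,t) if o[2]<-.2])
p=read_camera("side"); pickle.dump(p,open("side1.pkl","wb"))
g=p["pixels"][240:360,210:310,::-1]; a=cv2.resize(g,None,fx=3.8,fy=3.8,interpolation=2)
b=cv2.resize(w["pixels"][:,:,::-1],None,fx=.75,fy=.75)
h=max(a.shape[0],b.shape[0]); f=lambda i:cv2.copyMakeBorder(i,0,h-i.shape[0],0,0,0)
cv2.imwrite("pics/col.png",np.hstack([f(a),f(b)]))
plan([.4866,.025,.2],91)
E
```

```text
[ 0.52594602 -0.17902433  0.26113565] [ 0.32929996 -0.64474295 -0.9589297 ]
[([301.0, 278.0], 0.5027, -0.2997, -10.4, 52.0, 85.0)]
[([301.0, 278.0], 0.5028, -0.2996, -10.4, 50.9, 82.5)]
shift [0.2602, -0.0986, 0.0767] twist [-0.0005, 0.0003, -0.1893] dist mm 216.5 now [0.5243, -0.1803, 0.2576] t 17.57
```

View pics/col.png

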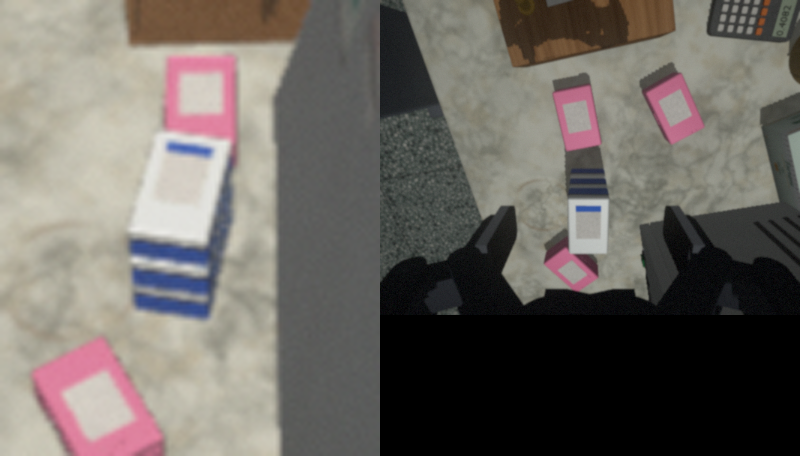

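Emit:
arm_command([
  {"translation":[0.26,-0.099,0.03],"twist":[0,0,-0.19],"fingers":1},
  {"translation":[0.26,-0.099,0.03],"twist":[0,0,-0.19],"fingers":1},
  {"translation":[0.26,-0.099,0.06],"twist":[0,0,-0.19],"fingers":1},
  {"translation":[0.26,-0.099,0.077],"twist":[0,0,-0.19],"fingers":1},
  {"translation":[0.26,-0.099,0.077],"twist":[0,0,-0.19],"fingers":1},
])

```text
time: 18.2
eef_pos: [0.4842, 0.0256, 0.1965]
tcp_rot: [0.7, 0.714, -0.002, -0.003]
contact_force: [0.0, -0.3, -0.2]
opening: 1.0
finger_force: 0.0
```

```bash
cat >> h.py <<'E'
def gold(w,s,z,lo=150):
    im=w["pixels"].astype(int); r,g,b=im[...,0],im[...,1],im[...,2]
    m=((r-b>85)&(g>.6*r)&(r>110)).astype(np.uint8); o=[]
    n,lab,st,ce=cv2.connectedComponentsWithStats(m)
    for i in range(1,n):
        if st[i,4]<lo: continue
        ys,xs=np.where(lab==i); X=back(w,np.c_[ys,xs].astype(float),z,s)[:,:2]
        (cx,cy),(a,b_),an=cv2.minAreaRect((X*1000).astype(np.float32))
        if a<b_: a,b_,an=b_,a,an+90
        o.append((st[i].tolist(),round(cx),round(cy),"L",round(a),round(b_),"ang",round((an+45)%180-45,1),"mean",(X.mean(0)*1e3).round(1).tolist()))
    return o
E
python3 - <<'E'
from h import *
s,w=shot("w9"); print(s["eef_pos"],Ro.from_quat(s["tcp_rot"]).as_matrix().round(3)[:,2])
for o in gold(w,s,.102): print(o)
for q in("lid_pull","catch"): print(q,[(np.round(d["point"]),round(d["conf"],2),back(w,d["point"],.102,s).round(3)) for d in recognise(w,q)[:2]])
for X in([.4866,.0228,.102],[.485,.063,.102],[.4876,-.017,.102],[.4837,.133,.1]): print(X,proj(w,X,s).round())
print(w["pixels"][proj(w,[.4866,.0228,.102],s).round().astype(int)[0,0]][230:330:6].tolist())
s2,w2=pickle.load(open("w2.pkl","rb")); print([o for o in gold(w2,s2,.102)])
E
```

```text
[0.4841891  0.02555728 0.19648411] [-0.008  0.001 -1.   ]
([267, 160, 23, 113, 1387], 482, 19, 'L', 88, 17, 'ang', 91.6, 'mean', [481.8, 19.6])
lid_pull [(array([205., 278.]), 0.83, array([[0.482, 0.03 , 0.102]]))]
catch [(array([ 54., 274.]), 0.73, array([[0.478, 0.131, 0.102]]))]
[0.4866, 0.0228, 0.102] [[215. 284.]]
[0.485, 0.063, 0.102] [[161. 283.]]
[0.4876, -0.017, 0.102] [[263. 284.]]
[0.4837, 0.133, 0.1] [[ 51. 283.]]
[[148, 145, 129], [128, 108, 83], [140, 106, 71], [126, 93, 61], [126, 92, 60], [135, 101, 67], [132, 99, 64], [146, 117, 57], [197, 156, 72], [129, 102, 56], [140, 107, 73], [131, 97, 64], [132, 102, 71], [209, 208, 202], [206, 208, 198], [205, 206, 199], [203, 204, 195]]
[([482, 17, 46, 49, 448], 751, 156, 'L', 45, 45, 'ang', 97.5, 'mean', [743.7, 149.7]), ([217, 65, 39, 31, 651], 475, 124, 'L', 42, 22, 'ang', -27.3, 'mean', [477.6, 125.0]), ([239, 141, 13, 75, 475], 481, 20, 'L', 87, 8, 'ang', 91.6, 'mean', [481.1, 21.0])]
```

```bash
python3 - <<'E'
from h import *
plan([.4825,.021,.087],91.6)
E
```

```text
shift [-0.0032, -0.0063, 0.1513] twist [0.0, 0.0005, -0.0115] dist mm 113.6 now [0.4872, 0.0235, 0.2005] t 18.35
```

Emit:
arm_command([
  {"translation":[-0.003,-0.006,0.05],"twist":[0,0,-0.011],"fingers":1},
  {"translation":[-0.003,-0.006,0.09],"twist":[0,0,-0.011],"fingers":1},
  {"translation":[-0.003,-0.006,0.12],"twist":[0,0,-0.011],"fingers":1},
  {"translation":[-0.003,-0.006,0.14],"twist":[0,0,-0.011],"fingers":1},
  {"translation":[-0.003,-0.006,0.15],"twist":[0,0,-0.011],"fingers":1},
])

```text
time: 18.98
eef_pos: [0.4827, 0.0217, 0.0877]
tcp_rot: [0.697, 0.717, 0.0, 0.0]
contact_force: [-0.1, 0.4, 0.8]
opening: 1.0
finger_force: 0.0
```

Emit:
arm_command([
  {"translation":[0,0,0],"twist":[0,0,0],"fingers":1},
  {"translation":[0,0,0],"twist":[0,0,0],"fingers":-1},
  {"translation":[0,0,0],"twist":[0,0,0],"fingers":-1},
  {"translation":[0,0,0],"twist":[0,0,0],"fingers":-1},
  {"translation":[0,0,0],"twist":[0,0,0],"fingers":-1},
])

```text
time: 19.6
eef_pos: [0.4823, 0.0226, 0.0881]
tcp_rot: [0.697, 0.717, 0.0, 0.0]
contact_force: [-0.4, -0.5, -0.4]
opening: 0.145
finger_force: 0.0
```

Emit:
arm_command([
  {"translation":[0,0,0],"twist":[0,0,0],"fingers":-1},
  {"translation":[0,0,0],"twist":[0,0,0],"fingers":-1},
  {"translation":[0,0,0],"twist":[0,0,0],"fingers":-1},
  {"translation":[0,0,0],"twist":[0,0,0],"fingers":-1},
  {"translation":[0,0,0],"twist":[0,0,0],"fingers":-1},
])

```text
time: 20.23
eef_pos: [0.4817, 0.0226, 0.0881]
tcp_rot: [0.697, 0.717, -0.001, -0.001]
contact_force: [-5.3, 0.5, 5.4]
opening: 0.111
finger_force: 29.6
```

Emit:
arm_command([
  {"translation":[0,0,-0.005],"twist":[0,0,0],"fingers":-1},
  {"translation":[0,0,-0.005],"twist":[0,0,0],"fingers":-1},
])

```text
time: 20.48
eef_pos: [0.4822, 0.0226, 0.0906]
tcp_rot: [0.697, 0.717, 0.0, 0.0]
contact_force: [4.6, 0.5, -8.1]
opening: 0.112
finger_force: 30.0
```

Emit:
arm_command([
  {"translation":[0,0,-0.006],"twist":[0,0,0],"fingers":-1},
  {"translation":[0,0,-0.006],"twist":[0,0,0],"fingers":-1},
  {"translation":[0,0,-0.006],"twist":[0,0,0],"fingers":-1},
])

```text
time: 20.85
eef_pos: [0.4822, 0.0227, 0.0916]
tcp_rot: [0.697, 0.717, 0.001, 0.001]
contact_force: [14.5, -0.9, -28.6]
opening: 0.112
finger_force: 29.6
```

The lid rose only 3.5 mm and the force climbed to 29 N, against about 4 N for a free lid, so the catch still holds. I'll relax the pull, release it and go to the catch.

Emit:
arm_command([
  {"translation":[0,0,0.006],"twist":[0,0,0],"fingers":-1},
  {"translation":[0,0,0.0105],"twist":[0,0,0],"fingers":-1},
  {"translation":[0,0,0.0105],"twist":[0,0,0],"fingers":-1},
])

```text
time: 21.22
eef_pos: [0.4817, 0.0227, 0.0886]
tcp_rot: [0.697, 0.717, -0.001, -0.001]
contact_force: [-1.9, 0.3, 0.1]
opening: 0.108
finger_force: 32.2
```

Emit:
arm_command([
  {"translation":[0,0,0],"twist":[0,0,0],"fingers":1},
  {"translation":[0,0,0],"twist":[0,0,0],"fingers":1},
  {"translation":[0,0,0],"twist":[0,0,0],"fingers":1},
  {"translation":[0,0,0],"twist":[0,0,0],"fingers":1},
  {"translation":[0,0,-0.05],"twist":[0,0,0],"fingers":1},
])

```text
time: 21.85
eef_pos: [0.4796, 0.0229, 0.1231]
tcp_rot: [0.697, 0.717, -0.002, -0.003]
contact_force: [-0.3, 0.4, 0.9]
opening: 1.0
finger_force: 0.0
```

Emit:
arm_command([
  {"translation":[0,0,-0.06],"twist":[0,0,0],"fingers":1},
  {"translation":[0,0,-0.13],"twist":[0,0,-0.15],"fingers":1},
  {"translation":[0.04,0,-0.15],"twist":[0,0,-0.3],"fingers":1},
  {"translation":[0.08,0,-0.15],"twist":[0,0,-0.45],"fingers":1},
  {"translation":[0.08,0,-0.15],"twist":[0,0,-0.45],"fingers":1},
])

```text
time: 22.48
eef_pos: [0.4803, 0.0837, 0.2386]
tcp_rot: [0.509, 0.861, 0.0, 0.0]
contact_force: [-0.0, -0.3, 0.5]
opening: 0.998
finger_force: 0.0
```

```bash
python3 - <<'E'
from h import *
s,w=shot("w10"); print(s["eef_pos"],s["qpos"])
for o in gold(w,s,.102,80): print(o)
for q in("catch",): print(q,[(np.round(d["point"]),round(d["conf"],2),back(w,d["point"],.1,s).round(3)) for d in recognise(w,q)[:2]])
print(proj(w,[[.482,.0226,.102],[.479,.132,.1]],s))
plan([.4795,.132,.2],152)
E
```

```text
[0.48034417 0.08374451 0.2385652 ] [-3.58572880e-02 -1.43293620e-01  2.01784454e+00  4.55389583e-05
  1.26637687e+00 -5.38251244e-01]
([312, 118, 12, 19, 94], 480, 148, 'L', 16, 5, 'ang', -24.4, 'mean', [479.9, 148.5])
([280, 122, 43, 46, 1059], 475, 125, 'L', 44, 22, 'ang', -26.2, 'mean', [473.9, 127.5])
([224, 215, 47, 80, 832], 482, 19, 'L', 88, 9, 'ang', 91.7, 'mean', [481.8, 20.4])
([529, 234, 31, 22, 123], 711, 153, 'L', 32, 13, 'ang', -9.5, 'mean', [710.4, 153.8])
catch [(array([144., 308.]), 0.85, array([[0.48 , 0.132, 0.1  ]]))]
[[252.74084306 248.13495682]
 [143.44292419 306.33875649]]
shift [0.0586, 0.0308, 0.0506] twist [-0.0007, -0.0, -0.5564] dist mm 62.5 now [0.4803, 0.0824, 0.2379] t 22.57
```

```bash
python3 - <<'E'
from h import *
plan([.4792,.132,.086],154.5)
E
```

```text
shift [0.0588, 0.0305, 0.2026] twist [-0.0007, -0.0, -0.5981] dist mm 159.8 now [0.4803, 0.0824, 0.2379] t 22.57
```

Emit:
arm_command([
  {"translation":[0.059,0.03,0.05],"twist":[0,0,-0.178],"fingers":1},
  {"translation":[0.059,0.03,0.09],"twist":[0,0,-0.356],"fingers":1},
  {"translation":[0.059,0.03,0.11],"twist":[0,0,-0.53],"fingers":1},
  {"translation":[0.059,0.03,0.13],"twist":[0,0,-0.598],"fingers":1},
  {"translation":[0.059,0.03,0.13],"twist":[0,0,-0.598],"fingers":1},
])

```text
time: 23.2
eef_pos: [0.4779, 0.1312, 0.139]
tcp_rot: [0.222, 0.975, -0.001, -0.002]
contact_force: [-0.5, 0.1, -0.6]
opening: 1.001
finger_force: 0.0
```

```bash
python3 - <<'E'
from h import *
s,w=shot("w11")
for o in gold(w,s,.104,80): print(o)
print([(np.round(d["point"]),back(w,d["point"],.1,s).round(3)) for d in recognise(w,"catch_grip")[:2]])
plan([.4792,.132,.086],154.5)
E
```

```text
([248, 208, 40, 73, 1569], 475, 126, 'L', 44, 22, 'ang', -27.1, 'mean', [473.8, 127.5])
([301, 212, 11, 33, 222], 475, 150, 'L', 19, 6, 'ang', -24.0, 'mean', [473.6, 150.1])
([174, 259, 19, 11, 118], 463, 76, 'L', 12, 4, 'ang', 92.3, 'mean', [463.7, 76.3])
([79, 305, 19, 14, 133], 466, 7, 'L', 14, 5, 'ang', 97.1, 'mean', [466.0, 7.0])
([61, 313, 61, 39, 737], 482, 1, 'L', 49, 10, 'ang', 91.9, 'mean', [481.1, -2.0])
[(array([231., 280.]), array([[0.472, 0.135, 0.1  ]]))]
shift [0.0003, 0.0005, 0.0732] twist [-0.0001, -0.0, -0.0018] dist mm 54.9 now [0.4792, 0.1315, 0.1409] t 23.3
```

Emit:
arm_command([
  {"translation":[0,0,0.03],"twist":[0,0,0.015],"fingers":1},
  {"translation":[0,0,0.06],"twist":[0,0,0.015],"fingers":1},
  {"translation":[0,0,0.072],"twist":[0,0,0.015],"fingers":1},
  {"translation":[0,0,0.072],"twist":[0,0,0.015],"fingers":1},
  {"translation":[0,0,0.072],"twist":[0,0,0.015],"fingers":-1},
])

```text
time: 23.92
eef_pos: [0.4799, 0.1322, 0.0879]
tcp_rot: [0.228, 0.974, 0.0, 0.001]
contact_force: [0.1, 0.5, -1.4]
opening: 0.814
finger_force: 0.0
```

Emit:
arm_command([
  {"translation":[0,0,0],"twist":[0,0,0],"fingers":-1},
  {"translation":[0,0,0],"twist":[0,0,0],"fingers":-1},
  {"translation":[0,0,0],"twist":[0,0,0],"fingers":-1},
  {"translation":[0,0,0],"twist":[0,0,0],"fingers":-1},
  {"translation":[0,0,0],"twist":[0,0,0],"fingers":-1},
])

```text
time: 24.55
eef_pos: [0.4786, 0.1312, 0.0871]
tcp_rot: [0.227, 0.974, -0.001, -0.001]
contact_force: [-2.2, -4.6, 3.5]
opening: 0.107
finger_force: 34.0
```

Emit:
arm_command([
  {"translation":[0,0,0],"twist":[0,0,0],"fingers":-1},
  {"translation":[0,0,0],"twist":[0,0,0],"fingers":-1},
  {"translation":[0,0,0],"twist":[0,0,0],"fingers":-1},
])

```text
time: 24.92
eef_pos: [0.4786, 0.1312, 0.0871]
tcp_rot: [0.227, 0.974, -0.001, -0.001]
contact_force: [-2.7, -4.0, 3.6]
opening: 0.104
finger_force: 34.0
```

```bash
python3 - <<'E'
from h import *
s=get_state(); R=Ro.from_quat(s["tcp_rot"]).as_matrix(); print(np.degrees(np.arctan2(R[1,0],R[0,0])),s["contact_force"],s["wrist_torque"],s["opening"])
E
```

```text
153.70476656070844 [-2.74618855 -3.99513205  3.63211017] [-0.61914311  0.44885963  0.06078155] 0.1040881534793627
```

Emit:
arm_command([
  {"translation":[0,0,0],"twist":[0,0,0.15],"fingers":-1},
  {"translation":[0,0,0],"twist":[0,0,0.3],"fingers":-1},
  {"translation":[0,0,0],"twist":[0,0,0.45],"fingers":-1},
  {"translation":[0,0,0],"twist":[0,0,0.6],"fingers":-1},
  {"translation":[0,0,0],"twist":[0,0,0.75],"fingers":-1},
])

```text
time: 25.55
eef_pos: [0.4788, 0.1312, 0.0871]
tcp_rot: [0.585, 0.811, -0.001, 0.0]
contact_force: [-2.4, -3.7, 3.7]
opening: 0.105
finger_force: 34.0
```

Emit:
arm_command([
  {"translation":[0,0,0],"twist":[0,0,0.1],"fingers":-1},
  {"translation":[0,0,0],"twist":[0,0,0.2],"fingers":-1},
  {"translation":[0,0,0],"twist":[0,0,0.24],"fingers":-1},
  {"translation":[0,0,0],"twist":[0,0,0.24],"fingers":-1},
])

```text
time: 26.05
eef_pos: [0.4788, 0.1312, 0.0871]
tcp_rot: [0.68, 0.733, -0.001, 0.0]
contact_force: [-2.3, -5.0, 3.9]
opening: 0.107
finger_force: 34.1
```

```bash
python3 - <<'E'
from h import *
s=get_state(); R=Ro.from_quat(s["tcp_rot"]).as_matrix(); print(np.degrees(np.arctan2(R[1,0],R[0,0])),s["contact_force"],s["wrist_torque"],s["opening"])
E
```

```text
94.29967315888375 [-2.28005579 -5.0236231   3.9377501 ] [-0.79804138  0.35453268 -0.06601788] 0.10702228108129651
```

Emit:
arm_command([
  {"translation":[0,0,0],"twist":[0,0,0.03],"fingers":-1},
  {"translation":[0,0,0],"twist":[0,0,0.05],"fingers":-1},
  {"translation":[0,0,0],"twist":[0,0,0.05],"fingers":-1},
])

```text
time: 26.42
eef_pos: [0.4788, 0.1312, 0.0871]
tcp_rot: [0.698, 0.716, -0.001, 0.001]
contact_force: [-3.3, -3.6, 3.1]
opening: 0.105
finger_force: 34.7
```

```bash
python3 - <<'E'
from h import *
s=get_state(); R=Ro.from_quat(s["tcp_rot"]).as_matrix(); print(np.degrees(np.arctan2(R[1,0],R[0,0])),s["contact_force"],s["wrist_torque"],s["opening"])
E
```

```text
91.47101562003199 [-3.31746066 -3.63132948  3.09098323] [-0.71849208  0.36118602  0.41483086] 0.10534754042368777
```

Emit:
arm_command([
  {"translation":[0,0,0],"twist":[0,0,-0.01],"fingers":1},
  {"translation":[0,0,0],"twist":[0,0,-0.01],"fingers":1},
  {"translation":[0,0,0],"twist":[0,0,-0.01],"fingers":1},
  {"translation":[0,0,0],"twist":[0,0,-0.01],"fingers":1},
  {"translation":[0,0,-0.05],"twist":[0,0,-0.01],"fingers":1},
])

```text
time: 27.05
eef_pos: [0.4763, 0.132, 0.1214]
tcp_rot: [0.696, 0.718, -0.003, -0.003]
contact_force: [0.4, -0.1, 0.2]
opening: 1.002
finger_force: 0.0
```

Emit:
arm_command([
  {"translation":[0,0,-0.05],"twist":[0,0,0],"fingers":1},
  {"translation":[-0.04,0,-0.07],"twist":[0,0,0],"fingers":1},
  {"translation":[-0.1,0,-0.07],"twist":[0,0,0],"fingers":1},
  {"translation":[-0.145,0,-0.07],"twist":[0,0,0],"fingers":1},
  {"translation":[-0.145,0,-0.07],"twist":[0,0,0],"fingers":1},
])

```text
time: 27.68
eef_pos: [0.4827, 0.0219, 0.1769]
tcp_rot: [0.697, 0.717, 0.0, 0.0]
contact_force: [-0.1, -0.4, -0.4]
opening: 1.002
finger_force: 0.0
```

```bash
python3 - <<'E'
from h import *
s,w=shot("w12")
for o in gold(w,s,.102,80): print(o)
plan([.482,.0226,.087],91.6)
E
```

```text
([285, 145, 7, 20, 81], 487, 67, 'L', 12, 4, 'ang', 96.3, 'mean', [486.6, 67.3])
([266, 159, 25, 123, 1652], 480, 20, 'L', 89, 17, 'ang', 95.5, 'mean', [481.5, 20.4])
shift [-0.0005, -0.0007, 0.1197] twist [0.0001, -0.0005, 0.002] dist mm 89.7 now [0.4825, 0.023, 0.1767] t 27.73
```

Emit:
arm_command([
  {"translation":[0,0,0.05],"twist":[0,0,0],"fingers":1},
  {"translation":[0,0,0.09],"twist":[0,0,0],"fingers":1},
  {"translation":[0,0,0.119],"twist":[0,0,0],"fingers":1},
  {"translation":[0,0,0.119],"twist":[0,0,0],"fingers":1},
  {"translation":[0,0,0.119],"twist":[0,0,0],"fingers":-1},
], grip_force=40)

```text
time: 28.35
eef_pos: [0.4831, 0.024, 0.0884]
tcp_rot: [0.695, 0.719, 0.0, 0.0]
contact_force: [0.8, -0.2, 1.4]
opening: 0.811
finger_force: 0.0
```

Emit:
arm_command([
  {"translation":[0,0,0],"twist":[0,0,0],"fingers":-1},
  {"translation":[0,0,0],"twist":[0,0,0],"fingers":-1},
  {"translation":[0,0,0],"twist":[0,0,0],"fingers":-1},
  {"translation":[0,0,0],"twist":[0,0,0],"fingers":-1},
  {"translation":[0,0,0],"twist":[0,0,0],"fingers":-1},
])

```text
time: 28.98
eef_pos: [0.4817, 0.0234, 0.0881]
tcp_rot: [0.696, 0.718, -0.001, -0.001]
contact_force: [-3.9, -0.3, 4.5]
opening: 0.112
finger_force: 39.1
```

Emit:
arm_command([
  {"translation":[0,0,0],"twist":[0,0,0],"fingers":-1},
  {"translation":[0,0,0],"twist":[0,0,0],"fingers":-1},
  {"translation":[0,0,0],"twist":[0,0,0],"fingers":-1},
])

```text
time: 29.35
eef_pos: [0.4817, 0.0234, 0.088]
tcp_rot: [0.696, 0.718, -0.001, -0.001]
contact_force: [-3.8, -0.5, 4.3]
opening: 0.112
finger_force: 39.1
```

Emit:
arm_command([
  {"translation":[0,0,-0.005],"twist":[0,0,0],"fingers":-1},
  {"translation":[0,0,-0.01],"twist":[0,0,0],"fingers":-1},
  {"translation":[0,0,-0.01],"twist":[0,0,0],"fingers":-1},
])

```text
time: 29.72
eef_pos: [0.4834, 0.0235, 0.0952]
tcp_rot: [0.696, 0.718, 0.001, 0.001]
contact_force: [5.2, 0.7, -6.5]
opening: 0.108
finger_force: 39.0
```

```bash
cat >> h.py <<'E'
def arc(z0,tcp0,lids,tilts,d=.015,hx=.166,hz=.039,yaw=1.6):
    """TCP targets while lifting; bar at tcp0 lid angle 0 with grip depth d behind the TCP along tool axis"""
    s=get_state(); R0=Ro.from_quat(s["tcp_rot"])
    cy,sy=np.cos(np.radians(yaw)),np.sin(np.radians(yaw))
    for L,t in zip(lids,tilts):
        a=np.radians(L)
        dx=hx*(1-np.cos(a))+hz*np.sin(a); dz=hx*np.sin(a)+hz*(np.cos(a)-1)
        R=Ro.from_euler("z",yaw,degrees=True).as_matrix()@Ro.from_euler("y",t,degrees=True).as_matrix()@Ro.from_euler("z",-yaw,degrees=True).as_matrix()@down(90+yaw)
        bar=np.array(tcp0)+[0,0,d]+np.array([dx*cy,dx*sy,dz])
        T=bar+R[:,2]*d
        print(L,t,"shift",(R0.inv().apply(T-s["eef_pos"])/.75).round(4).tolist(),"twist",((R0.inv()*Ro.from_matrix(R)).as_rotvec()/np.radians(60)).round(4).tolist())
E
python3 - <<'E'
from h import *
s=get_state(); print(s["contact_force"],s["qpos"],s["opening"])
arc(0,[.482,.0226,.087],[3,10,15,20,25,30,40,50,60],[0,5,8,10,13,15,20,25,30])
E
```

```text
[ 5.24129894  0.6861008  -6.4682905 ] [-1.61813642e-01  2.39651342e-02  2.14348359e+00  6.56868211e-04
  9.71426749e-01 -1.93981343e-01] 0.10775536076338793
3 0 shift [-0.0011, 0.0011, -0.0006] twist [0.0026, -0.0, 0.0037]
10 5 shift [-0.0011, 0.0088, -0.0268] twist [0.086, 0.0001, 0.0037]
15 8 shift [-0.0012, 0.0164, -0.0448] twist [0.136, 0.0002, 0.0037]
20 10 shift [-0.0012, 0.0259, -0.0619] twist [0.1693, 0.0003, 0.0037]
25 13 shift [-0.0012, 0.0365, -0.0782] twist [0.2193, 0.0004, 0.0037]
30 15 shift [-0.0013, 0.0488, -0.0934] twist [0.2526, 0.0005, 0.0037]
40 20 shift [-0.0014, 0.0768, -0.1202] twist [0.336, 0.0006, 0.0037]
50 25 shift [-0.0015, 0.1089, -0.1417] twist [0.4193, 0.0008, 0.0036]
60 30 shift [-0.0017, 0.1442, -0.1571] twist [0.5026, 0.001, 0.0036]
```

Emit:
arm_command([
  {"translation":[-0.001,0.003,-0.013],"twist":[0.04,0,0],"fingers":-1},
  {"translation":[-0.001,0.009,-0.027],"twist":[0.086,0,0],"fingers":-1},
  {"translation":[-0.001,0.016,-0.045],"twist":[0.136,0,0],"fingers":-1},
  {"translation":[-0.001,0.026,-0.062],"twist":[0.169,0,0],"fingers":-1},
  {"translation":[-0.001,0.0365,-0.078],"twist":[0.219,0,0],"fingers":-1},
])

```text
time: 30.35
eef_pos: [0.5079, 0.0241, 0.1525]
tcp_rot: [0.691, 0.713, -0.084, -0.083]
contact_force: [-1.2, 1.3, -5.0]
opening: 0.109
finger_force: 39.0
```

```bash
python3 - <<'E'
from h import *
s=get_state(); print(s["contact_force"],s["opening"],s["finger_force"])
arc(0,[.482,.0226,.087],[20,25,30,35,40,45,50,55,60],[10,12.5,15,17.5,20,22.5,25,27.5,30])
E
```

```text
[-1.16672538  1.32661359 -5.00894864] 0.10871215009774954 38.98964166641235
20 10 shift [-0.001, -0.0034, 0.0157] twist [-0.0594, -0.0003, 0.0041]
25 12.5 shift [-0.0011, 0.0032, -0.0027] twist [-0.0178, -0.0002, 0.0041]
30 15 shift [-0.0011, 0.0114, -0.0203] twist [0.0239, -0.0002, 0.0041]
35 17.5 shift [-0.0011, 0.0211, -0.0372] twist [0.0656, -0.0001, 0.0041]
40 20 shift [-0.0012, 0.0322, -0.053] twist [0.1072, 0.0, 0.0041]
45 22.5 shift [-0.0012, 0.0446, -0.0679] twist [0.1489, 0.0001, 0.0041]
50 25 shift [-0.0013, 0.0583, -0.0815] twist [0.1906, 0.0002, 0.0041]
55 27.5 shift [-0.0013, 0.0731, -0.0939] twist [0.2322, 0.0003, 0.0041]
60 30 shift [-0.0014, 0.089, -0.1049] twist [0.2739, 0.0004, 0.0041]
```

Emit:
arm_command([
  {"translation":[-0.001,0.005,-0.008],"twist":[0.01,0,0],"fingers":-1},
  {"translation":[-0.001,0.0115,-0.02],"twist":[0.024,0,0],"fingers":-1},
  {"translation":[-0.001,0.021,-0.037],"twist":[0.065,0,0],"fingers":-1},
  {"translation":[-0.001,0.032,-0.053],"twist":[0.107,0,0],"fingers":-1},
  {"translation":[-0.001,0.0445,-0.068],"twist":[0.149,0,0],"fingers":-1},
])

```text
time: 30.98
eef_pos: [0.5516, 0.0252, 0.196]
tcp_rot: [0.682, 0.704, -0.14, -0.137]
contact_force: [-6.1, 2.3, 0.4]
opening: 0.11
finger_force: 38.9
```

```bash
python3 - <<'E'
from h import *
s=get_state(); print(s["contact_force"],s["opening"],s["finger_force"])
arc(0,[.482,.0226,.087],[40,45,50,54,57,60,62],[20,22.5,25,27,28.5,30,31])
E
```

```text
[-6.11498984  2.3284912   0.3577858 ] 0.1103563718623618 38.88684153556824
40 20 shift [-0.0009, -0.0079, 0.0185] twist [-0.044, -0.0006, 0.0043]
45 22.5 shift [-0.001, 0.002, 0.0019] twist [-0.0024, -0.0005, 0.0043]
50 25 shift [-0.001, 0.0134, -0.0137] twist [0.0393, -0.0004, 0.0043]
54 27 shift [-0.001, 0.0234, -0.0254] twist [0.0726, -0.0003, 0.0043]
57 28.5 shift [-0.0011, 0.0315, -0.0337] twist [0.0976, -0.0003, 0.0043]
60 30 shift [-0.0011, 0.0399, -0.0416] twist [0.1226, -0.0002, 0.0043]
62 31 shift [-0.0011, 0.0458, -0.0466] twist [0.1393, -0.0002, 0.0043]
```

Emit:
arm_command([
  {"translation":[-0.001,0.007,-0.008],"twist":[0.02,0,0],"fingers":-1},
  {"translation":[-0.001,0.015,-0.017],"twist":[0.045,0,0],"fingers":-1},
  {"translation":[-0.001,0.0235,-0.0255],"twist":[0.073,0,0],"fingers":-1},
  {"translation":[-0.001,0.0315,-0.034],"twist":[0.098,0,0],"fingers":-1},
  {"translation":[-0.001,0.04,-0.042],"twist":[0.123,0,0],"fingers":-1},
])

```text
time: 31.6
eef_pos: [0.5919, 0.0263, 0.2164]
tcp_rot: [0.672, 0.694, -0.184, -0.18]
contact_force: [-6.1, 3.5, 5.7]
opening: 0.106
finger_force: 38.9
```

Emit:
arm_command([
  {"translation":[0,0,0],"twist":[0,0,0],"fingers":-1},
  {"translation":[0,0,0],"twist":[0,0,0],"fingers":-1},
  {"translation":[0,0,0],"twist":[0,0,0],"fingers":-1},
])

```text
time: 31.98
eef_pos: [0.5925, 0.0264, 0.2166]
tcp_rot: [0.672, 0.695, -0.183, -0.179]
contact_force: [-5.6, 4.2, 6.3]
opening: 0.103
finger_force: 39.5
```

```bash
python3 - <<'E'
from h import *
s=get_state(); print(s["contact_force"],s["wrist_torque"],s["opening"],s["finger_force"])
arc(0,[.482,.0226,.087],[56,58,60,62],[30]*4)
# lid angle from the bar position
R=Ro.from_quat(s["tcp_rot"]).as_matrix(); bar=s["eef_pos"]-.015*R[:,2]
hx=.482+.166; hz=.063; v=np.array([hx-bar[0],bar[2]-hz]); print("lid deg",np.degrees(np.arctan2(v[1],v[0])-np.arctan2(.039,.166)),"radius",np.linalg.norm(v))
s,w=shot("w13"); p=read_camera("side"); q=pickle.load(open("side1.pkl","rb"))
d=cv2.absdiff(p["pixels"],q["pixels"]).max(2); print("column change",(d[255:325,235:275]>40).sum(),[(x["point"],x["conf"]) for x in recognise(p,"box_a")])
p=read_camera("scene")
for n in("screwdriver","spanner","calculator","pen_ball"): print(n,[(np.round(x["point"]).tolist(),round(x["conf"],2)) for x in recognise(p,n)][:2])
E
```

```text
[-5.58685248  4.19607049  6.28883365] [ 0.5081909   1.06996712 -0.48265318] 0.10312195695625823 39.48444664478302
56 30 shift [-0.0009, -0.0098, 0.0166] twist [0.0054, -0.0006, 0.0047]
58 30 shift [-0.0009, -0.0047, 0.0106] twist [0.0054, -0.0006, 0.0047]
60 30 shift [-0.0009, 0.0007, 0.0048] twist [0.0054, -0.0006, 0.0047]
62 30 shift [-0.0009, 0.0062, -0.0009] twist [0.0054, -0.0006, 0.0047]
lid deg 60.699269779716964 radius 0.17344419614153897
column change 0 [([265.8, 263.6], 0.92), ([293.2, 254.8], 0.91), ([348.2, 236.1], 0.84), ([317.6, 255.9], 0.61), ([312.5, 256.0], 0.58)]
screwdriver [([308.0, 143.0], 0.82), ([186.0, 246.0], 0.7)]
spanner [([315.0, 200.0], 0.77)]
calculator []
pen_ball [([254.0, 175.0], 0.48)]
```

```bash
python3 -c "
from plant import sign_off; print(sign_off())"
```

```text
the job is handed in; nothing more can be done
None
```

The job is handed in: the three boxes stand in one square column, the tug showed the catch still held, so I turned it clockwise to its stop, and the gripper is holding the lid by the pull at about 60°; the bystanders I could check hadn't moved, but the raised lid hid the calculator in the last picture.

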